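Clear the ear defenders off the pigment jar and open its push-and-turn safety cap

ROBOT

A 7-joint arm with a two-finger parallel gripper is mounted at the origin on the work surface. World frame = base frame: x ahead of the robot, y to its left, z up, the work surface at z = 0. Lengths are in m, angles in rad, forces in N, time in s.
With the tool pointing down it reaches from about 0.425 to 0.925 m from the base axis. Payload 6.8 kg.
Tool frame: the origin (TCP) lies where the fingers leave the gripper's body, on its centre line; the fingertips stand 73 mm ahead of it and the grasp point (between the pads) lies 54 mm ahead of it; z points along the fingers, y is the line along which they close (so a half turn about z gives the same grasp; the last joint's range is limited). The gripper opens to 85 mm and grips with 20 to 120 N. Pads are 22 mm wide; open, the fingers measure 114 mm over their backs; the gripper's body (76 mm by 85 mm) begins 54 mm behind the grasp point. The pads swing forward as they close: fully open they stand 13 mm farther back than shut.
Start: joints at [1.23, 0.477, 0.022, 1.555, -0.011, 1.109, -0.083], TCP at [0.156, -0.657, 0.304] pointing down, gripper open.
Joint ranges: [-2.96, 2.96], [-0.34, 2.1], [-1.41, 1.46], [0.24, 2.44], [-1.37, 4.51], [0.17, 1.92], [-2.96, 2.96]. Speed limits (rad/s): [2.39, 2.39, 3.14, 3.14, 3.14, 3.14, 3.14].

INTERFACE

Orientations are given as a rotation vector (axis times angle).
In Python, from bench import r, vision, readout gives the robot as it stands (r), with the cameras (vision) and the readings (readout).
- The arm moves only by the shell command python3 drive.py 'ROWS' [OPENING] [FORCE]. ROWS is a JSON list of rows, 1 to 5 of them, each written [[dx, dy, dz], [rx, ry, rz]]: dx, dy, dz in parts of the range, where 1.0 means 0.8 m, then a rotation vector rx, ry, rz in shares of 4 rad (1.0 is 4 rad); each row is the pose to reach, as a shift and turn from the pose commanded when the command began, along the tool's axes at that moment; what a row does not reach only later rows make up. A row lasts 1/10 s, in which the tool goes at most 0.05 m and 0.15 rad, less where a joint would pass 70% of its speed; a pose out of reach is approached as far as the arm can. OPENING is the finger opening in m, set as the command begins (- or left out keeps the last). The fingers move at their own pace and stop on an object; FORCE is the grip in N (left out, the last holds). Time passes only in rows, so rows that do not move let the fingers close. It prints the time, the measured TCP pose, the force, the opening and the grip force at its end. Input that does not fit is refused with a message, and nothing moves.
- readout.get_obs(): the state, without advancing time (a new reading comes with each control period).
- vision.grab_frame(name): name is "side" or "top" or "wrist"; returns (picture, depth): 384x512x3 uint8, blue, green, red; 384x512 float32, m along the optical axis (not along the pixel's ray), 0 where there is no reading.
- vision.camera_info(name): a dict with "camera_matrix" (3x3 intrinsics, pixels), "k1" (the pictures are not rectified: a ray, as slopes to the right and down, at radius r is drawn at 1 + k1 r^2 times it, then the intrinsics apply), "R" (3x3) and "t" (3): a world point X has camera coordinates R X + t. Camera axes: x right, y down, z forward; pixel columns grow to the right and rows downward; lengths in m; the calibration is good to about 2 mm. A picture is of the moment at which its call begins: read the wrist's pose just before it. camera_info takes no time and is no camera call; for the wrist camera it gives the pose at the moment of the call.
- r.hand_in(): hands the job in; it is judged then, once.
The state is a dict: "clock": time; "joints": joint angles; "qvel": joint speeds; "tau": joint torques, N m; "tcp_pos": TCP position; "orientation": TCP orientation; "contact_force": force on the tool from outside, world axes, zero at the start; "moment": the same for the moment, N m; "grip_width": finger opening in m; "gripper_force": force on a finger pad.
Only numpy, scipy, OpenCV 4.12 (cv2) and the standard library are available. Lean on these libraries where they do the work, as an engineer would, in place of code of your own. Each camera call takes 0.05 s, during which the arm holds its last target. There are 200 camera calls.

TASK

I need pigment from the tall jar in the rack. First take the ear defenders off it and hang them over the bench rail, straddling the bar with one ear cup on each side, and let go of them; then open the tall jar's safety cap - push it down, turn it anticlockwise while it is down, and lift it off - and finish while still holding the cap, upright, a few centimetres straight above the open jar so that I can get at it. Leave the jar standing in its pocket and don't disturb the short jars, the mugs or the brush.

Things in the scene. Friction and masses are not known exactly. Their poses are not given: they have to be found in the camera images.
- ear_defenders: Ear defenders (about 200 g, rigid inverted U), at the start parked over the tall jar's cap. Origin: centre of the underside of the padded crown, which rests on the cap. z up; x from cup to cup (the U lies in the x-z plane). Cups hang at x = +-52 to +-87 mm, 58 mm wide in y, lowest edge 114 mm below the origin.
- crown_top (a point): Centre of the top of the ear defenders' crown pad, 14 mm above their origin. The pad is a straight bar 56 mm long in x, 24 mm wide in y, 14 mm thick: pinch it across y from above.
- bench_rail: Steel bench rail fixed to the table: a round horizontal bar, 16 mm in diameter and 280 mm long, along its y axis on two posts at y = +-140 mm. Origin on the table under the middle of the bar; z up. A small trimming tool hangs (fixed) at y = +115 mm; the rest of the bar is free.
- rail_mid (a point): Highest point of the bar at its middle, 160 mm above the table; y along the bar.
- jar_rack: Wooden rack fixed to the table, 89 mm in x by 251 mm in y: three square pockets in a row along y at y = -81, 0 and +81 mm, 73 mm square, floor 6 mm and walls 28 mm above the table. Origin under its middle on the table.
- safety_jar: The tall square white plastic jar (loose, about 600 g), standing in any one of the three pockets, which keeps it from turning: body 70 x 70 x 90 mm, neck 32 mm in diameter above it. Origin: centre of its underside; z up; the closed cap's top is 140 mm above it.
- jar_mouth (a point): Centre of the jar's rim, 120 mm above the jar's underside.
- safety_cap: Push-and-turn cap on the tall jar: round, ribbed, 52 mm in diameter, 36 mm high. Origin: centre of its lower edge, 104 mm above the jar's underside (16 mm below its rim) when closed; z up. Three tabs inside lock under lugs of the neck: unpressed it turns only a few degrees, and lifting it takes the jar along.
- cap_top (a point): Centre of the cap's flat top, 36 mm above its origin. To open: push down 5 mm against the spring (6 N to start, 10 N at 5 mm, bottoms at 6 mm), keep it down and turn 62 degrees anticlockwise seen from above (free from 45 to 80 degrees, then a stop), lift straight up.
- short_jar_a: A short square white jar with a plain round lid, 70 x 70 mm, 75 mm high, in a rack pocket. Leave alone. Origin under its centre.
- short_jar_b: Another such short jar, in the last pocket. Leave alone. Origin under its centre.
- mug_a: Mug, 84 mm in diameter, 92 mm high, handle at +y. Leave alone. Origin under its centre.
- mug_b: Mug, 88 mm in diameter, 88 mm high, handle at +y. Leave alone. Origin under its centre.
- mug_c: Mug, 82 mm in diameter, 96 mm high, handle at +y. Leave alone. Origin under its centre.
- mug_d: Mug, 80 mm in diameter, 94 mm high, handle at +y, standing on the robot's side. Leave alone. Origin under its centre.
- glaze_brush: Flat glaze brush lying on the table, 171 mm long in x, 14 mm high. Leave alone. Origin on its underside near the middle.

How it is judged:
By the outcome, as a careful person would: the job done as asked, in the order asked, and still so for the second after the job is handed in, while the arm keeps its last pose, push and grip.
It also fails if it takes over 58 s, if anything falls off the work surface, if the arm or the gripper's body presses on something with over 40 N, if the wrist force passes 120 N, or if a joint passes its speed limit or range.

## Working session

There is one attempt and no reset: what is moved stays moved. The work goes in short steps, Python scripts to look and compute and a shell command to move; the robot and the scene stay as the last step left them, time stands still between calls to the robot, and variables do not carry over. Pictures are saved under pics/ and viewed, at most 10 in all, crops included, and the job is handed in when it is done.

```bash
ls; mkdir -p pics; cat > h.py <<'E'
import numpy as np, cv2
from bench import r, vision, readout
from scipy.spatial.transform import Rotation as Rn
def cloud(name):
    ci=vision.camera_info(name); im,d=vision.grab_frame(name)
    K=np.array(ci["camera_matrix"]); k=ci["k1"]
    v,u=np.mgrid[:384,:512].astype(float)
    p=cv2.undistortPoints(np.stack([u.ravel(),v.ravel()],1)[:,None],K,np.array([k,0,0,0,0.])).reshape(384,512,2)
    X=np.dstack([p*d[...,None],d])
    W=(X-np.array(ci["t"]).ravel())@np.array(ci["R"])
    W[d==0]=np.nan
    return im,d,W
E
python3 - <<'E'
from h import *
o=readout.get_obs(); print({k:np.round(v,3) for k,v in o.items()})
for n in("side","top"):
    im,d,W=cloud(n); np.savez(f"{n}0.npz",im=im,W=W); cv2.imwrite(f"pics/{n}0.png",im)
    ci=vision.camera_info(n);print(n,-np.array(ci["R"]).T@np.array(ci["t"]),(d>0).mean())
E
```

```text
bench.py
drive.py
pics
{'clock': np.float64(0.0), 'joints': array([ 1.23 ,  0.478,  0.022,  1.556, -0.012,  1.109, -0.083]), 'qvel': array([-0.   , -0.001, -0.002,  0.001,  0.001,  0.001,  0.001]), 'tau': array([-0.0000e+00, -5.9645e+01,  1.6080e+00, -2.8119e+01,  1.2000e-02,
        9.0000e-03, -0.0000e+00]), 'tcp_pos': array([ 0.156, -0.656,  0.303]), 'orientation': array([-3.119, -0.365,  0.   ]), 'contact_force': array([0.195, 0.045, 0.247]), 'moment': array([-0.023, -0.022, -0.038]), 'gripper_force': np.float64(0.0), 'grip_width': np.float64(0.085)}
side [0.43778934 0.53353287 0.79719253] 0.9958750406901041
top [ 0.46935629 -0.02391762  1.09548694] 0.9959157307942709
```

View pics/side0.png

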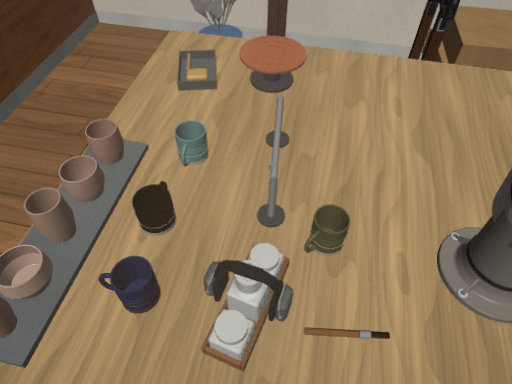

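View pics/top0.png

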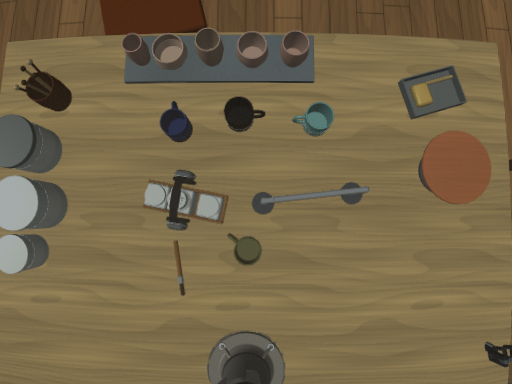

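The side and top views show the ear defenders over the tall jar in the middle pocket (top ~(180,200)). The rail runs from (263,203) to (352,192) in top. Mug d is at (247,250) and the brush at (180,265). Next I'll measure from depth.

```bash
cat > m.py <<'E'
from h import *
def rect(P):
    c,s,a=cv2.minAreaRect((P[:,:2]*1000).astype(np.float32)); return np.round(c,1),np.round(s,1),round(a,1)
T={n:np.load(n+"0.npz") for n in("top","side")}
for n in T:
    W=T[n]["W"]; im=T[n]["im"].astype(int)
    x,y,z=np.moveaxis(W,-1,0)
    print(n)
    hs=cv2.cvtColor(T[n]["im"],cv2.COLOR_BGR2HSV)
    reg=(abs(x-.46)<.13)&(abs(y-.17)<.2)
    for nm,m in dict(crown=reg&(z>.15)&(z<.2)&(im.max(2)<110),).items():
        P=W[m]; print(nm,m.sum(),rect(P),np.round(np.percentile(P[:,2],[5,50,90,99]),3))
    rail=(abs(x-.47)<.1)&(y<0.0)&(y>-.42)&(z>.135)&(z<.19)
    P=W[rail]; print("rail",len(P),rect(P),np.round(np.percentile(P[:,2],[5,50,95]),3))
    top=P[P[:,2]>np.percentile(P[:,2],50)]
    f=cv2.fitLine((top[:,:2]).astype(np.float32),cv2.DIST_HUBER,0,.01,.01).ravel(); print(f, P[:,1].min(),P[:,1].max())
    low=(abs(x-.46)<.13)&(abs(y-.17)<.2)&(z>.02)&(z<.1)
    rk=reg&(z>.018)&(z<.035)&(hs[...,1]>80); P=W[rk]; print("rack",len(P),rect(P))
    lid=reg&(z>.07)&(z<.09)&(im.min(2)>150); 
    q,lab,st,cc=cv2.connectedComponentsWithStats(lid.astype(np.uint8))
    for i in range(1,q):
        if st[i,4]>40: P=W[lab==i]; print("lid",st[i,4],rect(P),P[:,2].mean())
    cap=reg&(z>.11)&(z<.16)&(im.min(2)>120);P=W[cap];print("cap",len(P),rect(P),np.round(np.percentile(P[:,2],[5,50,95]),3))
E
python3 m.py
```

```text
top
crown 256 (array([520.6, 193.3]), array([25.3, 91.6]), 81.7) [0.151 0.158 0.161 0.163]
rail 648 (array([ 533.1, -187.2]), array([ 20.9, 296.8]), 7.0) [0.153 0.158 0.161]
[ 0.11700869 -0.99313086  0.5320225  -0.19325505] -0.3348700711186055 -0.04006345759788149
rack 502 (array([440.5, 147.7]), array([369.8, 222.1]), 79.3)
lid 287 (array([533.2, 271.6]), array([54. , 56.2]), 83.6) 0.08030057774074167
lid 302 (array([501.7, 113.7]), array([55.3, 54.6]), 63.8) 0.08011522088122544
cap 100 (array([515.1, 191.8]), array([40.7, 50.2]), 4.3) [0.143 0.146 0.149]
side
crown 533 (array([517.8, 196.1]), array([23.9, 86.5]), 83.0) [0.151 0.159 0.161 0.162]
rail 593 (array([ 531.3, -180.8]), array([ 20.8, 292.2]), 6.8) [0.146 0.159 0.161]
[ 0.12720652 -0.99187624  0.52903867 -0.17103966] -0.32516707110711046 -0.03568189844873455
rack 935 (array([483.2, 131.1]), array([405.9, 154.1]), 62.9)
lid 537 (array([499.9, 112.7]), array([54.5, 58.5]), 62.1) 0.0810267016534194
lid 851 (array([531.2, 273.7]), array([59.3, 60.2]), 13.9) 0.08083467764291262
cap 407 (array([516. , 193.2]), array([ 53.7, 136.4]), 75.5) [0.114 0.144 0.148]
```

```bash
cat > go.py <<'E'
import sys
from h import *
# go.py x y z yaw_deg(tool x axis): prints shift/turn in the tool's axes from the present pose
o=readout.get_obs(); x,y,z,yaw=map(float,sys.argv[1:5])
R=Rn.from_rotvec(o["orientation"])
T=Rn.from_euler('z',yaw,degrees=True)*Rn.from_euler('x',180,degrees=True)
print(np.round(o["clock"],2),"p",np.round(o["tcp_pos"],4),"yaw",np.round(np.degrees(np.arctan2(*R.as_matrix()[[1,0],0])),1),
 "row",np.round(R.inv().apply(np.array([x,y,z])-o["tcp_pos"]),4),np.round((R.inv()*T).as_rotvec(),3),"F",np.round(o["contact_force"],1),"j7",np.round(o["joints"][6],2))
E
python3 - <<'E'
from m import *
for n in T:
    W=T[n]["W"];im=T[n]["im"].astype(int);x,y,z=np.moveaxis(W,-1,0)
    reg=(abs(x-.517)<.13)&(abs(y-.19)<.1)&(im.max(2)<110)
    for lo in(.155,.157):
        P=W[reg&(z>lo)&(z<.17)];print(n,lo,rect(P))
    P=W[reg&(z>.06)&(z<.17)];print(n,"all",rect(P))
    for k,(cx,cy,h) in dict(mugd=(.43,.0,.094)).items():
        P=W[(abs(x-.40)<.08)&(abs(y-.02)<.08)&(z>.05)&(z<.13)];print(k,rect(P))
E
python3 go.py .45 -.48 .32 50
```

```text
top
crown 256 (array([520.6, 193.3]), array([25.3, 91.6]), 81.7) [0.151 0.158 0.161 0.163]
rail 648 (array([ 533.1, -187.2]), array([ 20.9, 296.8]), 7.0) [0.153 0.158 0.161]
[ 0.11700869 -0.99313086  0.5320225  -0.19325505] -0.3348700711186055 -0.04006345759788149
rack 502 (array([440.5, 147.7]), array([369.8, 222.1]), 79.3)
lid 287 (array([533.2, 271.6]), array([54. , 56.2]), 83.6) 0.08030057774074167
lid 302 (array([501.7, 113.7]), array([55.3, 54.6]), 63.8) 0.08011522088122544
cap 100 (array([515.1, 191.8]), array([40.7, 50.2]), 4.3) [0.143 0.146 0.149]
side
crown 533 (array([517.8, 196.1]), array([23.9, 86.5]), 83.0) [0.151 0.159 0.161 0.162]
rail 593 (array([ 531.3, -180.8]), array([ 20.8, 292.2]), 6.8) [0.146 0.159 0.161]
[ 0.12720652 -0.99187624  0.52903867 -0.17103966] -0.32516707110711046 -0.03568189844873455
rack 935 (array([483.2, 131.1]), array([405.9, 154.1]), 62.9)
lid 537 (array([499.9, 112.7]), array([54.5, 58.5]), 62.1) 0.0810267016534194
lid 851 (array([531.2, 273.7]), array([59.3, 60.2]), 13.9) 0.08083467764291262
cap 407 (array([516. , 193.2]), array([ 53.7, 136.4]), 75.5) [0.114 0.144 0.148]
top 0.155 (array([516.6, 193.3]), array([24.1, 63.3]), 81.8)
top 0.157 (array([517.4, 193. ]), array([23.8, 55.3]), 82.5)
top all (array([518.1, 201.5]), array([ 99.7, 173.4]), 88.6)
mugd (array([417.9,  23.9]), array([180.8,  76.5]), 32.3)
side 0.155 (array([517.5, 196.2]), array([23.6, 66.3]), 84.0)
side 0.157 (array([518.2, 196.2]), array([23.4, 56.6]), 84.4)
side all (array([521.2, 227.3]), array([113.9, 172. ]), 83.4)
mugd (array([416.6,  25.7]), array([181.1,  79.9]), 30.6)
0.1 p [ 0.1556 -0.6564  0.303 ] yaw 13.3 row [ 0.3271 -0.1038 -0.0169] [-0.002 -0.    -0.64 ] F [ 0.7 -0.4 -0.5] j7 -0.08
```

Units first: shifts go in shares of 0.8 m and turns go in shares of 4 rad. So 0.33 m / 0.8 = 0.4125, -0.1 m / 0.8 = -0.125, -0.64 rad / 4 = -0.16.

```bash
python3 drive.py '[[[0.4125,-0.125,-0.0213],[0,0,-0.16]],[[0.4125,-0.125,-0.0213],[0,0,-0.16]],[[0.4125,-0.125,-0.0213],[0,0,-0.16]],[[0.4125,-0.125,-0.0213],[0,0,-0.16]],[[0.4125,-0.125,-0.0213],[0,0,-0.16]]]' 0.07 && python3 go.py .58 -.2 .31 115
```

```text
clock: 0.6
tcp_pos: [0.3728, -0.5299, 0.316]
orientation: [-2.844, -1.334, 0.0]
contact_force: [0.6, -0.6, 0.5]
grip_width: 0.0697
gripper_force: 0.0
0.6 p [ 0.3728 -0.5299  0.316 ] yaw 50.3 row [ 0.3861 -0.0515  0.0061] [-0.   -0.   -1.13] F [ 0.6 -0.6  0.5] j7 0.1
```

Converted, 0.386 m / 0.8 = 0.4825, -0.05 m / 0.8 = -0.0625, -1.13 rad / 4 = -0.2825.

```bash
python3 drive.py '[[[0.4825,-0.0625,0],[0,0,-0.2825]],[[0.4825,-0.0625,0],[0,0,-0.2825]],[[0.4825,-0.0625,0],[0,0,-0.2825]],[[0.4825,-0.0625,0],[0,0,-0.2825]],[[0.4825,-0.0625,0],[0,0,-0.2825]]]' && python3 go.py .58 0.05 .31 150
```

```text
clock: 1.1
tcp_pos: [0.5068, -0.3188, 0.316]
orientation: [-2.156, -2.285, 0.0]
contact_force: [0.1, -0.9, -0.1]
grip_width: 0.0696
gripper_force: 0.0
1.1 p [ 0.5068 -0.3188  0.316 ] yaw 93.3 row [0.3639 0.0944 0.006 ] [-0.    -0.    -0.989] F [ 0.1 -0.9 -0.1] j7 0.37
```

```bash
python3 go.py .58 0.05 .31 150
```

```text
1.1 p [ 0.5068 -0.3188  0.316 ] yaw 93.3 row [0.3639 0.0944 0.006 ] [-0.    -0.    -0.989] F [ 0.1 -0.9 -0.1] j7 0.37
```

Converted, 0.364 m / 0.8 = 0.455, 0.094 m / 0.8 = 0.1175, -0.99 rad / 4 = -0.2475.

```bash
python3 drive.py '[[[0.455,0.1175,0],[0,0,-0.2475]],[[0.455,0.1175,0],[0,0,-0.2475]],[[0.455,0.1175,0],[0,0,-0.2475]],[[0.455,0.1175,0],[0,0,-0.2475]],[[0.455,0.1175,0],[0,0,-0.2475]]]' && python3 go.py .518 0.1945 .31 173
```

```text
clock: 1.6
tcp_pos: [0.556, -0.0738, 0.3161]
orientation: [-1.17, -2.916, 0.001]
contact_force: [1.1, -1.0, -0.9]
grip_width: 0.0698
gripper_force: 0.0
1.6 p [ 0.556  -0.0738  0.3161] yaw 136.3 row [0.2129 0.1677 0.006 ] [-0.    -0.    -0.641] F [ 1.1 -1.  -0.9] j7 0.62
```

Converted, 0.213 m / 0.8 = 0.2663, 0.168 m / 0.8 = 0.21, -0.64 rad / 4 = -0.16.

```bash
python3 drive.py '[[[0.2663,0.21,0.0075],[0,0,-0.16]],[[0.2663,0.21,0.0075],[0,0,-0.16]],[[0.2663,0.21,0.0075],[0,0,-0.16]],[[0.2663,0.21,0.0075],[0,0,-0.16]],[[0.2663,0.21,0.0075],[0,0,-0.16]]]' && python3 drive.py '[[[0,0,0],[0,0,0]]]' && python3 go.py .518 0.1945 .25 173
```

```text
clock: 2.1
tcp_pos: [0.5221, 0.1735, 0.3104]
orientation: [-0.196, -3.135, 0.001]
contact_force: [1.8, 0.1, -0.7]
grip_width: 0.07
gripper_force: 0.0
clock: 2.2
tcp_pos: [0.5199, 0.1802, 0.3112]
orientation: [-0.182, -3.136, -0.007]
contact_force: [0.3, 0.5, 0.2]
grip_width: 0.0701
gripper_force: 0.0
2.2 p [0.5199 0.1802 0.3112] yaw 173.3 row [0.0035 0.0137 0.0613] [ 0.005 -0.001  0.006] F [0.3 0.5 0.2] j7 0.72
```

Converted, 0.06 m / 0.8 = 0.075, 0.0137 m / 0.8 = 0.0171.

```bash
python3 drive.py '[[[0.0044,0.0171,0.075],[0,0,0]],[[0.0044,0.0171,0.075],[0,0,0]],[[0.0044,0.0171,0.075],[0,0,0]]]' && python3 - <<'E'
from h import *
im,d,W=cloud("wrist");cv2.imwrite("pics/w1.png",im)
x,y,z=np.moveaxis(W,-1,0)
m=(abs(x-.517)<.05)&(abs(y-.19)<.03)&(z>.155)&(z<.17)&(im.max(2)<110)
P=W[m];print(len(P),cv2.minAreaRect((P[:,:2]*1000).astype(np.float32)),np.nanpercentile(P[:,2],[50,95]) if len(P) else 0)
E
python3 go.py .518 0.1945 .223 173
```

```text
clock: 2.5
tcp_pos: [0.5197, 0.1853, 0.2487]
orientation: [-0.201, -3.13, 0.003]
contact_force: [0.2, -0.0, 0.7]
grip_width: 0.07
gripper_force: 0.0
4250 ((515.8206787109375, 194.5121612548828), (23.61964988708496, 60.146263122558594), 82.41375732421875) [0.15838282 0.15952022]
2.55 p [0.5208 0.1855 0.2504] yaw 172.6 row [0.0038 0.0086 0.0274] [-0.001 -0.002 -0.007] F [ 1.2 -0.1  0.3] j7 0.64
```

View pics/w1.png

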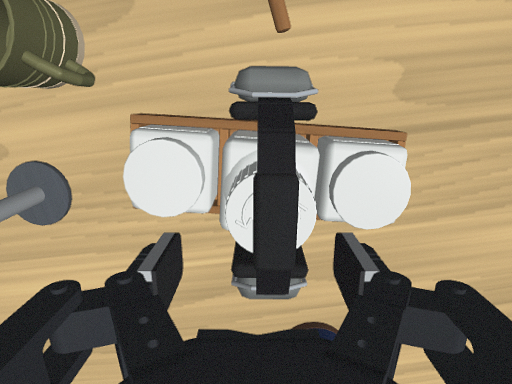

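Converted, 0.0086 m / 0.8 = 0.0108, 0.003 m / 0.8 = 0.0038.

```bash
python3 drive.py '[[[0.0038,0.0108,0],[0,0,0]],[[0.0038,0.0108,0],[0,0,0]]]' >/dev/null&& python3 go.py .517 0.1945 .223 172.6; python3 drive.py '[[[0,0,0],[0,0,0]],[[0,0,0],[0,0,0]]]' >/dev/null; python3 go.py .517 0.1945 .223 172.6
```

```text
2.75 p [0.5195 0.1964 0.2524] yaw 172.7 row [ 0.0023 -0.0023  0.0294] [0.002 0.002 0.001] F [1.7 0.2 0.4] j7 0.62
2.95 p [0.5195 0.1948 0.2514] yaw 172.6 row [ 0.0024 -0.0006  0.0284] [ 0.     0.001 -0.   ] F [-0.2 -0.  -0.3] j7 0.62
```

Converted, 0.028 m / 0.8 = 0.035, 0.0024 m / 0.8 = 0.003.

```bash
python3 drive.py '[[[0.003,-0.0008,0.035],[0,0,0]],[[0.003,-0.0008,0.035],[0,0,0]],[[0.003,-0.0008,0.035],[0,0,0]],[[0.003,-0.0008,0.035],[0,0,0]]]' && python3 go.py .517 0.1945 .223 172.6 && python3 drive.py '[[[0,0,0],[0,0,0]],[[0,0,0],[0,0,0]],[[0,0,0],[0,0,0]],[[0,0,0],[0,0,0]],[[0,0,0],[0,0,0]]]' 0.0 60 && python3 go.py .517 0.1945 .223 172.6
```

```text
clock: 3.35
tcp_pos: [0.5172, 0.195, 0.2237]
orientation: [0.202, 3.134, 0.001]
contact_force: [0.2, -0.0, 0.8]
grip_width: 0.0698
gripper_force: 0.0
3.35 p [0.5172 0.195  0.2237] yaw 172.6 row [ 0.0001 -0.0005  0.0007] [0.001 0.001 0.   ] F [ 0.2 -0.   0.8] j7 0.59
clock: 3.85
tcp_pos: [0.5168, 0.1949, 0.2232]
orientation: [0.202, 3.134, 0.0]
contact_force: [-0.9, -1.0, 4.1]
grip_width: 0.0223
gripper_force: 60.0
3.85 p [0.5168 0.1949 0.2232] yaw 172.6 row [-0.0002 -0.0003  0.0002] [0.    0.001 0.   ] F [-0.9 -1.   4.1] j7 0.59
```

Converted, -0.175 m / 0.8 = -0.2188, -0.15 m / 0.8 = -0.1875.

```bash
python3 drive.py '[[[0,0,-0.0375],[0,0,0]],[[0,0,-0.0875],[0,0,0]],[[0,0,-0.1375],[0,0,0]],[[0,0,-0.1875],[0,0,0]],[[0,0,-0.2188],[0,0,0]]]' && python3 drive.py '[[[0,0,0],[0,0,0]]]' && python3 go.py .57 0.05 .40 180
```

```text
clock: 4.35
tcp_pos: [0.5168, 0.1951, 0.4004]
orientation: [0.202, 3.133, 0.002]
contact_force: [1.1, 0.1, -1.9]
grip_width: 0.0218
gripper_force: 59.5
clock: 4.45
tcp_pos: [0.5176, 0.1957, 0.4012]
orientation: [0.202, 3.129, 0.004]
contact_force: [0.0, 1.2, -1.2]
grip_width: 0.0222
gripper_force: 59.5
4.45 p [0.5176 0.1957 0.4012] yaw 172.6 row [-0.0707 -0.1378  0.0012] [ 0.002  0.006 -0.129] F [ 0.   1.2 -1.2] j7 0.74
```

Converted, -0.19 m / 0.8 = -0.2375, -0.04 m / 0.8 = -0.05, -0.18 rad / 4 = -0.045.

```bash
python3 go.py .532 -.184 .40 187; python3 drive.py '[[[-0.0125,-0.0375,0],[0,0,-0.0075]],[[-0.025,-0.0875,0],[0,0,-0.0175]],[[-0.0313,-0.1375,0],[0,0,-0.025]],[[-0.0375,-0.1875,0],[0,0,-0.035]],[[-0.05,-0.2375,0],[0,0,-0.045]]]' >/dev/null; python3 go.py .532 -.184 .40 187
```

```text
4.45 p [0.5176 0.1957 0.4012] yaw 172.6 row [-0.0631 -0.3747  0.0006] [ 0.002  0.006 -0.251] F [ 0.   1.2 -1.2] j7 0.74
4.95 p [ 5.307e-01 -5.000e-04  3.960e-01] yaw -176.9 row [ 0.0085 -0.1833 -0.0039] [-0.    -0.003 -0.069] F [ 1.   0.7 -1.5] j7 1.32
```

Converted, -0.183 m / 0.8 = -0.2288, -0.165 m / 0.8 = -0.2063, -0.069 rad / 4 = -0.0173.

```bash
python3 drive.py '[[[0.0025,-0.0625,-0.005],[0,0,-0.005]],[[0.005,-0.1125,-0.005],[0,0,-0.01]],[[0.0075,-0.1625,-0.005],[0,0,-0.015]],[[0.01,-0.2063,-0.005],[0,0,-0.0173]],[[0.0106,-0.2288,-0.005],[0,0,-0.0173]]]'; python3 drive.py '[[[0,0,0],[0,0,0]],[[0,0,0],[0,0,0]]]'  >/dev/null; python3 go.py .532 -.184 .40 187
python3 - <<'E'
from h import *
for n in("top","side"):
    im,d,W=cloud(n);cv2.imwrite(f"pics/{n}2.png",im);x,y,z=np.moveaxis(W,-1,0)
    o=readout.get_obs()["tcp_pos"]
    m=(abs(x-o[0])<.12)&(abs(y-o[1])<.06)&(z>.18)&(z<.33)
    P=W[m];print(n,len(P),"zmin",np.percentile(P[:,2],[0.5,2]), "x",np.percentile(P[:,0],[1,99]))
    for s in(-1,1):
        Q=W[m&(z<.29)&(s*(x-o[0])>.045)]
        if len(Q): print(s,len(Q),np.round(np.percentile(Q,[2,50,98],axis=0),3).tolist())
E
```

```text
clock: 5.45
tcp_pos: [0.5315, -0.1862, 0.3995]
orientation: [0.181, -3.133, 0.0]
contact_force: [1.5, -0.4, -2.1]
grip_width: 0.0221
gripper_force: 59.5
5.65 p [ 0.5327 -0.1807  0.4008] yaw -173.1 row [ 0.0011 -0.0032  0.0008] [ 0.002 -0.001 -0.001] F [ 0.2  1.6 -1.2] j7 1.71
top 881 zmin [0.21733462 0.22623911] x [0.44806024 0.61808638]
-1 301 [[0.448, -0.214, 0.228], [0.462, -0.178, 0.28], [0.481, -0.159, 0.289]]
1 311 [[0.583, -0.197, 0.222], [0.602, -0.162, 0.279], [0.621, -0.144, 0.288]]
side 1428 zmin [0.21545274 0.21853219] x [0.44786843 0.61562833]
-1 571 [[0.448, -0.204, 0.218], [0.465, -0.165, 0.266], [0.484, -0.156, 0.287]]
1 558 [[0.582, -0.187, 0.218], [0.597, -0.148, 0.264], [0.616, -0.142, 0.287]]
```

View pics/side2.png

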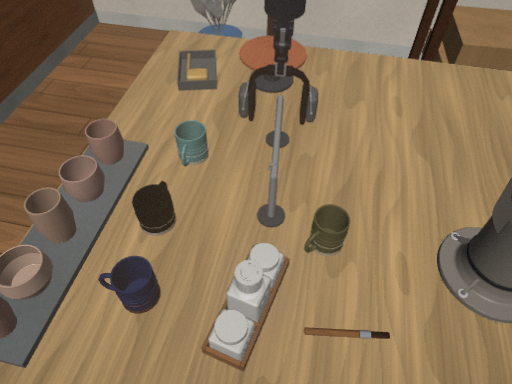

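The defenders hang level and centred over the bar (cups x .448–.617 against a bar at .532). The jar with its cap is at (247,280), undisturbed. I'll lower them now.

Converted, 0.155 m / 0.8 = 0.1938, 0.14 m / 0.8 = 0.175.

```bash
python3 drive.py '[[[0.0013,-0.0025,0.05],[0,0,0]],[[0.0013,-0.0025,0.1],[0,0,0]],[[0.0013,-0.0025,0.1438],[0,0,0]],[[0.0013,-0.0025,0.175],[0,0,0]],[[0.0013,-0.0025,0.1938],[0,0,0]]]';  python3 drive.py '[[[0,0,0.0038],[0,0,0]],[[0,0,0.0038],[0,0,0]]]';python3 go.py .532 -.184 .237 187
```

```text
clock: 6.25
tcp_pos: [0.5314, -0.1823, 0.2447]
orientation: [0.193, -3.133, -0.002]
contact_force: [-0.4, 0.3, -1.5]
grip_width: 0.022
gripper_force: 59.4
clock: 6.45
tcp_pos: [0.5326, -0.1835, 0.2443]
orientation: [-0.19, 3.135, 0.0]
contact_force: [0.5, -0.5, -1.3]
grip_width: 0.0222
gripper_force: 59.5
6.45 p [ 0.5326 -0.1835  0.2443] yaw -173.1 row [ 0.0007 -0.0005  0.0073] [ 0.     0.001 -0.001] F [ 0.5 -0.5 -1.3] j7 1.59
```

Converted, 0.006 m / 0.8 = 0.0075, 0.003 m / 0.8 = 0.0038.

```bash
python3 drive.py '[[[0,0,0.0038],[0,0,0]],[[0,0,0.0038],[0,0,0]],[[0,0,0.0075],[0,0,0]],[[0,0,0.0075],[0,0,0]]]';python3 drive.py '[[[0,0,0.0019],[0,0,0]],[[0,0,0.0019],[0,0,0]]]'; python3 go.py .532 -.184 .237 187
```

```text
clock: 6.85
tcp_pos: [0.532, -0.1843, 0.2378]
orientation: [-0.188, 3.136, -0.0]
contact_force: [-0.1, -0.2, -1.3]
grip_width: 0.0222
gripper_force: 59.5
clock: 7.05
tcp_pos: [0.5322, -0.1842, 0.2372]
orientation: [-0.188, 3.136, -0.001]
contact_force: [-3.0, 0.1, 6.9]
grip_width: 0.0222
gripper_force: 60.5
7.05 p [ 0.5322 -0.1842  0.2372] yaw -173.1 row [0.0002 0.0003 0.0002] [-0.001  0.    -0.002] F [-3.   0.1  6.9] j7 1.59
```

Converted, -0.0008 m / 0.8 = -0.001.

```bash
python3 drive.py '[[[0,0,-0.001],[0,0,0]],[[0,0,-0.001],[0,0,0]],[[0,0,-0.001],[0,0,0]],[[0,0,-0.001],[0,0,0]]]' 0.06 60 && python3 drive.py '[[[0,0,-0.0125],[0,0,0]],[[0,0,-0.0375],[0,0,0]],[[0,0,-0.075],[0,0,0]],[[0,0,-0.1125],[0,0,0]],[[0,0,-0.125],[0,0,0]]]' 
python3 - <<'E'
from h import *
for n in("top","side"):
    im,d,W=cloud(n);cv2.imwrite(f"pics/{n}3.png",im);x,y,z=np.moveaxis(W,-1,0)
    for s in(-1,1):
        Q=W[(z<.14)&(z>.03)&(s*(x-.532)>.045)&(abs(x-.532)<.11)&(abs(y+.184)<.06)]
        if len(Q): print(n,s,len(Q),np.round(np.percentile(Q,[2,50,98],axis=0),3).tolist())
    a=im[80:260,180:400] if n=="top" else im[60:380,150:400]
    cv2.imwrite(f"pics/{n}3c.png",cv2.resize(a,None,fx=2,fy=2)[:600,:800])
E
python3 go.py .60 0 .33 135
```

```text
clock: 7.45
tcp_pos: [0.5321, -0.1842, 0.2369]
orientation: [-0.189, 3.136, 0.0]
contact_force: [-0.1, -0.0, -0.6]
grip_width: 0.06
gripper_force: 0.0
clock: 7.95
tcp_pos: [0.5334, -0.1839, 0.3408]
orientation: [-0.189, 3.131, -0.003]
contact_force: [1.0, 0.1, 0.4]
grip_width: 0.06
gripper_force: 0.0
top -1 225 [[0.446, -0.216, 0.067], [0.461, -0.184, 0.118], [0.48, -0.162, 0.131]]
top 1 231 [[0.582, -0.202, 0.058], [0.6, -0.167, 0.115], [0.619, -0.148, 0.137]]
side -1 412 [[0.446, -0.208, 0.055], [0.463, -0.169, 0.11], [0.481, -0.161, 0.131]]
side 1 431 [[0.58, -0.195, 0.053], [0.594, -0.155, 0.105], [0.613, -0.147, 0.136]]
8.05 p [ 0.5328 -0.1842  0.3389] yaw -173.1 row [-0.0887  0.1748  0.0089] [-0.     0.004  0.905] F [ 0.1 -0.2 -0.1] j7 1.67
```

View pics/side3.png

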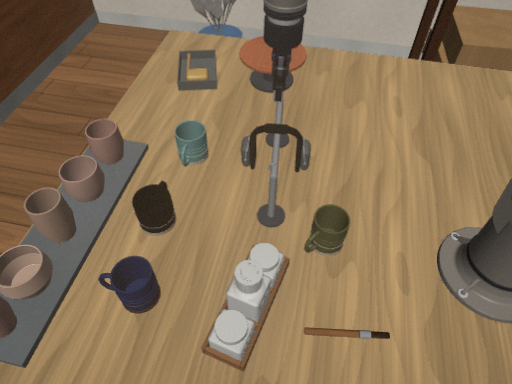

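The defenders straddle the bar at (276,130) with the gripper clear. The cap is now in full view at (247,275). Measure it while moving back.

Converted, 0.21 m / 0.8 = 0.2625, 0.13 m / 0.8 = 0.1625, 0.75 rad / 4 = 0.1875.

```bash
python3 - <<'E'
from h import *
for n in("top","side"):
    im,d,W=cloud(n);x,y,z=np.moveaxis(W,-1,0)
    m=(abs(x-.517)<.06)&(abs(y-.193)<.06)&(z>.138)&(z<.16)
    P=W[m];c,rad=cv2.minEnclosingCircle((P[:,:2]*1000).astype(np.float32));print(n,len(P),c,rad,P[:,:2].mean(0),np.percentile(P[:,2],[10,50,90]))
E
python3 drive.py '[[[-0.05,0.05,0],[0,0,0.0375]],[[-0.075,0.1125,0],[0,0,0.075]],[[-0.1,0.1625,0],[0,0,0.1125]],[[-0.1125,0.2125,0],[0,0,0.15]],[[-0.1125,0.2625,0],[0,0,0.1875]]]' 0.085 80; python3 go.py .517 .1935 .30 85
```

```text
top 296 (516.2425537109375, 192.1693878173828) 27.126605987548828 [0.516289   0.19136104] [0.14256512 0.14544781 0.14772791]
side 620 (515.333984375, 194.06005859375) 26.801725387573242 [0.51526338 0.19586762] [0.14390143 0.14597575 0.14737402]
clock: 8.65
tcp_pos: [0.5964, 0.0373, 0.3348]
orientation: [-0.94, -2.995, -0.0]
contact_force: [0.5, 0.5, -0.3]
grip_width: 0.0849
gripper_force: 0.0
8.65 p [0.5964 0.0373 0.3348] yaw 145.1 row [0.1544 0.0828 0.0352] [-0.002 -0.002  1.049] F [ 0.5  0.5 -0.3] j7 0.57
```

Converted, 0.154 m / 0.8 = 0.1925, 0.12 m / 0.8 = 0.15, 0.35 rad / 4 = 0.0875.

```bash
python3 go.py .516 .1932 .26 125; python3 drive.py '[[[0.05,0.025,0.025],[0,0,0.025]],[[0.1,0.0625,0.05],[0,0,0.05]],[[0.15,0.0875,0.075],[0,0,0.075]],[[0.1925,0.1038,0.0938],[0,0,0.0875]],[[0.1925,0.1038,0.0938],[0,0,0.0875]]]'>/dev/null;  python3 drive.py '[[[0,0,0],[0,0,0]],[[0,0,0],[0,0,0]]]'  >/dev/null; python3 go.py .516 .1932 .23 125
python3 - <<'E'
from h import *
im,d,W=cloud("wrist");cv2.imwrite("pics/w4.png",im);x,y,z=np.moveaxis(W,-1,0)
m=(abs(x-.517)<.05)&(abs(y-.193)<.05)&(z>.14)&(z<.155)&(im.min(2)>110)
P=W[m];c,rad=cv2.minEnclosingCircle((P[:,:2]*1000).astype(np.float32));print(len(P),c,rad,P[:,:2].mean(0),np.percentile(P[:,2],[10,50,90]))
E
```

```text
8.65 p [0.5964 0.0373 0.3348] yaw 145.1 row [0.155  0.082  0.0752] [-0.001 -0.003  0.351] F [ 0.5  0.5 -0.3] j7 0.57
9.35 p [0.5171 0.1895 0.2614] yaw 125.3 row [0.0037 0.0013 0.0314] [-0.001  0.     0.006] F [ 0.1 -0.9 -0.1] j7 -0.1
5523 (515.5606689453125, 192.89859008789062) 26.573078155517578 [0.51485883 0.193883  ] [0.14378777 0.14469481 0.14560623]
```

View pics/w4.png

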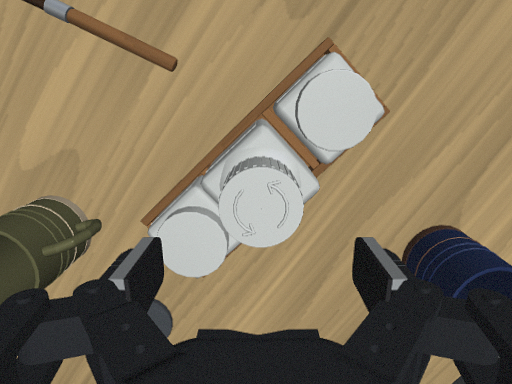

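The cap is at (261,205), midway between the pads, with arrows marking anticlockwise. I'll descend over it.

Converted, 0.079 m / 0.8 = 0.0988, 0.075 m / 0.8 = 0.0938.

```bash
python3 drive.py '[[[0.0046,0.0013,0.0375],[0,0,0]],[[0.0046,0.0013,0.0625],[0,0,0]],[[0.0046,0.0013,0.0825],[0,0,0]],[[0.0046,0.0013,0.0938],[0,0,0]],[[0.0046,0.0013,0.0988],[0,0,0]]]'>/dev/null;  python3 drive.py '[[[0,0,0],[0,0,0]],[[0,0,0],[0,0,0]]]'  >/dev/null; python3 go.py .516 .1932 .182 125
```

```text
10.1 p [0.5156 0.1946 0.1837] yaw 125.4 row [-0.0013 -0.0005  0.0017] [0.001 0.    0.007] F [-0.5  0.8  0.5] j7 -0.19
```

Converted, -0.001 m / 0.8 = -0.0013, -0.0005 m / 0.8 = -0.0006.

```bash
python3 drive.py '[[[-0.0013,-0.0006,0.0013],[0,0,0]],[[-0.0013,-0.0006,0.0013],[0,0,0]],[[-0.0013,-0.0006,0.0013],[0,0,0]],[[-0.0013,-0.0006,0.0013],[0,0,0]],[[-0.0013,-0.0006,0.0013],[0,0,0]]]' 0.03 80;  python3 drive.py '[[[0,0,0.0025],[0,0,0]],[[0,0,0.005],[0,0,0]],[[0,0,0.0063],[0,0,0]],[[0,0,0.0063],[0,0,0]]]'; python3 go.py .516 .1932 .182 125
```

```text
clock: 10.6
tcp_pos: [0.5158, 0.1935, 0.1826]
orientation: [1.441, 2.791, 0.001]
contact_force: [-0.6, -0.5, 5.1]
grip_width: 0.0502
gripper_force: 82.0
clock: 11.0
tcp_pos: [0.5159, 0.1935, 0.1779]
orientation: [1.441, 2.79, 0.001]
contact_force: [-0.4, -1.6, 8.9]
grip_width: 0.0503
gripper_force: 82.0
11.0 p [0.5159 0.1935 0.1779] yaw 125.4 row [-0.0003 -0.0001 -0.0041] [0.001 0.001 0.007] F [-0.4 -1.6  8.9] j7 -0.19
```

Converted, 0.0025 m / 0.8 = 0.0031, 0.002 m / 0.8 = 0.0025.

```bash
python3 drive.py '[[[0,0,0.0013],[0,0,0]],[[0,0,0.0025],[0,0,0]],[[0,0,0.0031],[0,0,0]],[[0,0,0.0031],[0,0,0]]]';python3 go.py .516 .1932 .182 125
```

```text
clock: 11.4
tcp_pos: [0.5159, 0.1936, 0.1765]
orientation: [1.44, 2.79, 0.001]
contact_force: [-3.5, -3.6, 18.3]
grip_width: 0.0496
gripper_force: 82.8
11.4 p [0.5159 0.1936 0.1765] yaw 125.4 row [-0.0004 -0.0001 -0.0055] [0.001 0.002 0.007] F [-3.5 -3.6 18.3] j7 -0.19
```

Bottomed at 18 N; now turn anticlockwise (negative about the tool's downward z).

Converted, -0.55 rad / 4 = -0.1375.

```bash
python3 drive.py '[[[0,0,0],[0,0,-0.025]],[[0,0,0],[0,0,-0.055]],[[0,0,0],[0,0,-0.085]],[[0,0,0],[0,0,-0.115]],[[0,0,0],[0,0,-0.1375]]]';python3 go.py .5159 .1935 .1765 188
```

```text
clock: 11.9
tcp_pos: [0.5166, 0.1943, 0.1766]
orientation: [0.621, 3.076, 0.003]
contact_force: [-0.5, -1.0, 15.4]
grip_width: 0.0501
gripper_force: 82.8
11.9 p [0.5166 0.1943 0.1766] yaw 157.2 row [ 0.0004 -0.001   0.0001] [ 0.002  0.004 -0.538] F [-0.5 -1.  15.4] j7 0.29
```

Converted, -0.55 rad / 4 = -0.1375.

```bash
python3 drive.py '[[[0,0,0],[0,0,-0.0275]],[[0,0,0],[0,0,-0.0575]],[[0,0,0],[0,0,-0.0875]],[[0,0,0],[0,0,-0.115]],[[0,0,0],[0,0,-0.1375]]]';python3 drive.py '[[[0,0,0],[0,0,0]],[[0,0,0],[0,0,0]]]'; python3 go.py .5159 .1935 .1765 188
python3 - <<'E'
from h import *
print(readout.get_obs()["moment"])
E
```

```text
clock: 12.4
tcp_pos: [0.5163, 0.1941, 0.1766]
orientation: [-0.237, 3.13, 0.001]
contact_force: [-1.9, -2.1, 16.6]
grip_width: 0.0499
gripper_force: 82.8
clock: 12.6
tcp_pos: [0.5164, 0.1941, 0.1765]
orientation: [-0.231, 3.13, 0.001]
contact_force: [-1.1, -2.5, 17.3]
grip_width: 0.0499
gripper_force: 82.8
12.6 p [0.5164 0.1941 0.1765] yaw -171.6 row [ 0.0006 -0.0005  0.    ] [0.    0.003 0.008] F [-1.1 -2.5 17.3] j7 0.76
[-0.49065653  0.38117987  0.07566977]
```

Converted, -0.011 m / 0.8 = -0.0138, -0.009 m / 0.8 = -0.0113.

```bash
python3 drive.py '[[[0,0,-0.0038],[0,0,0]],[[0,0,-0.0075],[0,0,0]],[[0,0,-0.0113],[0,0,0]],[[0,0,-0.0138],[0,0,0]],[[0,0,-0.0138],[0,0,0]]]'; python3 drive.py '[[[0,0,-0.0038],[0,0,0]],[[0,0,-0.0075],[0,0,0]],[[0,0,-0.0075],[0,0,0]]]'
python3 - <<'E'
from h import *
im,d,W=cloud("side");cv2.imwrite("pics/s5.png",cv2.resize(im[200:350,180:330],None,fx=4,fy=4))
E
```

```text
clock: 13.1
tcp_pos: [0.5157, 0.1936, 0.1859]
orientation: [-0.231, 3.132, 0.001]
contact_force: [3.1, 1.2, 3.6]
grip_width: 0.0499
gripper_force: 82.1
clock: 13.4
tcp_pos: [0.5148, 0.1929, 0.1912]
orientation: [0.231, -3.132, 0.001]
contact_force: [-0.4, 0.9, -0.5]
grip_width: 0.0501
gripper_force: 82.7
```

View pics/s5.png

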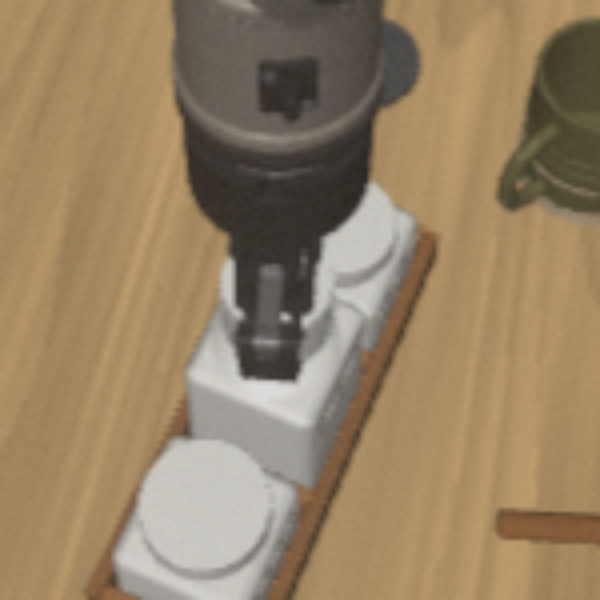

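Jar is seated; the force is about 0, so the cap is free of the lugs. Lifting on.

Converted, -0.042 m / 0.8 = -0.0525, -0.036 m / 0.8 = -0.045.

```bash
python3 go.py .516 .1933 .233 188; python3 drive.py '[[[0,0,-0.01],[0,0,0]],[[0,0,-0.02],[0,0,0]],[[-0.0006,0.0006,-0.0325],[0,0,0]],[[-0.0013,0.0006,-0.045],[0,0,0]],[[-0.0013,0.0006,-0.0525],[0,0,0]]]';python3 drive.py '[[[0,0,0],[0,0,0]],[[0,0,0],[0,0,0]],[[0,0,0],[0,0,0]]]';  python3 go.py .516 .1933 .233 188
python3 - <<'E'
from h import *
for n in("top","side"):
    im,d,W=cloud(n);x,y,z=np.moveaxis(W,-1,0)
    for s in(-1,1):
        Q=W[(z<.14)&(z>.03)&(s*(x-.532)>.045)&(abs(x-.532)<.11)&(abs(y+.184)<.06)]
        if len(Q): print(n,s,len(Q),np.round(np.percentile(Q,[2,50,98],axis=0),3).tolist())
    m=(im.min(2)>140)&(abs(x-.517)<.06)&(abs(y-.193)<.06)
    for lo,hi in((.088,.1),(.1,.13),(.15,.18),(.18,.215)):
        P=W[m&(z>lo)&(z<hi)]; print(n,lo,len(P),np.round(np.percentile(P,[2,50,98],axis=0),3).tolist() if len(P) else 0)
cv2.imwrite("pics/s6.png",cv2.resize(im[100:350,180:330],None,fx=2.4,fy=2.4))
E
```

```text
13.45 p [0.5148 0.1929 0.1911] yaw -171.6 row [-0.0012  0.0002 -0.0419] [-0.001 -0.001  0.007] F [ 0.4  0.1 -1.1] j7 0.78
clock: 13.95
tcp_pos: [0.5167, 0.1943, 0.235]
orientation: [-0.23, 3.131, 0.001]
contact_force: [0.1, 0.8, -0.1]
grip_width: 0.0498
gripper_force: 82.7
clock: 14.25
tcp_pos: [0.516, 0.1937, 0.2331]
orientation: [0.231, -3.132, 0.001]
contact_force: [-0.5, -0.4, 0.4]
grip_width: 0.0499
gripper_force: 82.7
14.25 p [0.516  0.1937 0.2331] yaw -171.6 row [ 0.0001 -0.0004  0.0001] [-0.    -0.001  0.007] F [-0.5 -0.4  0.4] j7 0.82
top -1 228 [[0.445, -0.217, 0.069], [0.461, -0.183, 0.12], [0.477, -0.162, 0.131]]
top 1 231 [[0.58, -0.201, 0.054], [0.599, -0.167, 0.114], [0.616, -0.148, 0.137]]
top 0.088 4 [[0.494, 0.168, 0.097], [0.5, 0.171, 0.099], [0.508, 0.176, 0.1]]
top 0.1 6 [[0.503, 0.17, 0.102], [0.505, 0.174, 0.104], [0.513, 0.178, 0.118]]
top 0.15 0 0
top 0.18 0 0
side -1 338 [[0.445, -0.204, 0.056], [0.46, -0.168, 0.101], [0.477, -0.161, 0.125]]
side 0.088 535 [[0.481, 0.169, 0.089], [0.505, 0.215, 0.096], [0.551, 0.231, 0.1]]
side 0.1 251 [[0.493, 0.183, 0.1], [0.51, 0.208, 0.102], [0.54, 0.219, 0.122]]
side 0.15 5 [[0.49, 0.192, 0.163], [0.49, 0.193, 0.167], [0.491, 0.204, 0.172]]
side 0.18 125 [[0.489, 0.179, 0.187], [0.497, 0.198, 0.196], [0.541, 0.214, 0.199]]
```

View pics/s6.png

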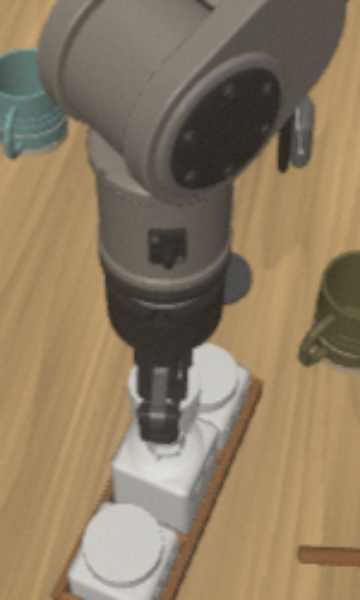

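The jar is still seated (shoulder z .096) and its neck is visible at (165,450). The cap is held about 35 mm above the rim (top z about .197), and the defenders are still on the rail.

```bash
python3 -c "
from bench import r, vision, readout
print(r.hand_in())"
```

```text
the job is handed in; nothing more can be done
None
```

The ear defenders hang released astride the bench rail, the tall jar stands open in its pocket, and the cap is held upright about 35 mm above its mouth; I've handed the job in at about 14 s, verdict not shown.

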